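# Shut the tostones' guard, open the mortar's

## Robot

A 7-joint arm with a two-finger parallel gripper is mounted at the origin on the work surface. World frame = base frame: x ahead of the robot, y to its left, z up, the work surface at z = 0. Lengths are in mm, angles in rad, forces in N, time in s.
With the tool pointing down it reaches from about 400 to 875 mm from the base axis. Payload 4.4 kg.
Tool frame: the origin (TCP) lies at the very end of the fingers, on their centre line; the grasp point (between the pads) lies 19 mm behind it; z points along the fingers, y is the direction in which the jaws open and shut (so a half turn about z gives the same grasp; the last joint's range is limited). The gripper opens to 85 mm and grips with 20 to 120 N. Pads are 22 mm wide; open, the fingers measure 114 mm over their backs; the gripper's body (76 mm by 85 mm) begins 54 mm behind the grasp point. The pads swing forward as they close: fully open they stand 13 mm farther back than shut.
Start: joints at [1.082, 0.628, 0.038, 1.517, -0.027, 0.996, -0.02], TCP at [266.733, -592.766, 231.313] pointing down, gripper open.
Joint ranges: [-3.06, 3.06], [-0.37, 2.12], [-1.25, 1.32], [0.18, 2.47], [-1.1, 4.24], [0.23, 1.98], [-2.94, 2.94]. Speed limits (rad/s): [2.57, 2.57, 3.14, 3.14, 3.14, 3.14, 3.14].

## Interface

Orientations are given as [roll, pitch, yaw] about the fixed x, y, z axes, in that order (R = Rz(yaw) Ry(pitch) Rx(roll)).
In Python, from cell import ctrl, eyes gives the robot as it stands.
- The arm moves only by the tool move_arm, never from a script. Its argument "increments" is a list of rows, each a list of 6 numbers: the shift along the tool's x, y, z in cm, then the turn, a rotation vector about the tool's x, y, z in degrees. In form: [[x, y, z, wx, wy, wz], ...]. A call has 1 to 20 rows; each row is the pose to reach, as a shift and turn from the pose commanded when the call began, along the tool's axes at that moment; what a row does not reach only later rows make up. A row lasts 1/10 s, in which the tool goes at most 50 mm and 8.59 degrees, less where a joint would pass 70% of its speed; a pose out of reach is approached as far as the arm can. A call with a gripper value outside its range is refused whole. "grip" is the opening, from -1 (shut) to 1 (fully open), set as the call begins (left out, the last holds). The fingers move at their own pace and stop on an object; the grip force is fixed at half the most. Time passes only in rows, so rows that repeat a pose let the fingers close. It gives the time, the measured TCP pose, the force and the opening at its end, in the units of the state.
- ctrl.read_state(): the state, without advancing time (a new reading comes with each control period).
- eyes.get_image(name): name is "side" or "top" or "wrist"; returns the picture (480x640x3 uint8, red, green, blue); there is no depth.
- eyes.calibration(name): a dict with "fx", "fy", "cx", "cy" (pixels), "pose" (4x4, takes a point from camera to world coordinates); the wrist camera has in their place "tool_from_camera" (4x4, takes a point from camera to tool coordinates, whose origin is the TCP and whose axes are the flange's). Camera axes: x right, y up, looking along -z (the intrinsics and any distortion apply to the point x, -y, -z); pixel columns grow to the right and rows downward; lengths in mm; the calibration is good to about 2 mm. The wrist camera is an equidistant fisheye: a pixel r from the principal point sees the ray r / f radians off the axis. A picture is of the moment at which its call begins: read the wrist's pose just before it. calibration takes no time and is no camera call.
- ctrl.finish_job(): hands the job in, once; it reports no verdict.
The state is a dict: "clock": time; "qpos": joint angles; "qd": joint speeds; "tau": joint torques, N m; "eef_pos": TCP position; "tool_rot": TCP orientation; "force": force on the tool from outside, world axes, zero at the start; "torque": the same for the moment, N m; "width": finger opening in mm.
Only numpy, scipy, OpenCV 4.12 (cv2) and the standard library are available. Lean on these libraries where they do the work, as an engineer would, in place of code of your own. Each camera call takes 0.05 s, during which the arm holds its last target. There are 200 camera calls.

## Task

I have finished with the fried tostones and need the mortar next. Slide the guard door of the case with the plate of tostones fully shut, and slide the guard door of the case with the mortar fully open. Leave the plastic tub and the glass measuring cup where they stand.

Things in the scene. Friction and masses are not known exactly. Their poses are not given: they have to be found in the camera images.
- handle_tostones (a point): Grip centre (192 mm up) of the orange door handle, 30 (y) x 18 (x) mm, from 164 up to 216 mm, on a flat dark carriage, on the case with a plate of golden tostones. z up; +y (robot's left, within 12 deg) slides the door open; x out of the case front, away from the robot. Fixed clear case, 290 (y) x 220 mm, roof at 150 mm, its middle 101 mm behind (-x). Two like cases: contents tell.
- door_tostones (a joint): Slide of the upright clear guard door, 145 mm wide, on the case with a plate of golden tostones; m along the track: 0 = fully shut (stop), 0.13 = fully open (stop). Starts at 0.07 to 0.13. It needs about 2 N to slide, has no spring or latch, and stays where it is left.
- handle_mortar (a point): Grip centre (192 mm up) of the orange door handle, 30 (y) x 18 (x) mm, from 164 up to 216 mm, on a flat dark carriage, on the case with the dark grey mortar. z up; +y (robot's left, within 12 deg) slides the door open; x out of the case front, away from the robot. Fixed clear case, 290 (y) x 220 mm, roof at 150 mm, its middle 101 mm behind (-x). Two like cases: contents tell.
- door_mortar (a joint): Slide of the upright clear guard door, 145 mm wide, on the case with the dark grey mortar; m along the track: 0 = fully shut (stop), 0.13 = fully open (stop). Starts at 0 to 0.03. It needs about 2 N to slide, has no spring or latch, and stays where it is left.
- tub: Bystander: closed white plastic tub with a blue lid, 114 x 154 mm, 70 mm high, loose on the counter beyond the cases; origin at the centre of its underside, z up.
- measuring_cup: Bystander: glass measuring cup with handle, 94 mm across, 110 mm high, loose on the counter beyond the cases; origin at the centre of its underside, z up.

How it is judged:
By the outcome, as a careful person would: the job done as asked, in the order asked, and still so for the second after the job is handed in, with the robot touching nothing.
It also fails if it takes over 48 s, if anything falls off the work surface, if the arm or the gripper's body presses on something with over 40 N, if the wrist force passes 120 N, or if a joint passes its speed limit or range.

## Working session

There is one attempt and no reset: what is moved stays moved. The work goes in short steps, Python scripts to look and compute and a tool call to move; the robot and the scene stay as the last step left them, time stands still between calls to the robot, and variables do not carry over. Pictures are saved under pics/ and viewed, about 8 in all and at most 12, crops included, and the job is handed in when it is done.

Besides the shell and the picture viewer there is one more tool, called after "Emit:" as a command line: name --pt "numbers of a row" for each row, then --argument value for the rest. move_arm: Moves the arm, as the interface text tells. Its arguments: {"type":"object","properties":{"increments":{"type":"array","items":{"type":"array","items":{"type":"number"}}},"grip":{"type":"number"}},"required":["increments"]}

```bash
mkdir -p pics; ls; python3 - <<'E'
from cell import ctrl, eyes
import cv2,numpy as np
s=ctrl.read_state(); print({k:np.round(v,3).tolist() for k,v in s.items()})
for n in ["side","top"]:
    im=eyes.get_image(n); cv2.imwrite(f"pics/{n}0.png",im[:,:,::-1])
    c=eyes.calibration(n); print(n,{k:np.round(v,3).tolist() for k,v in c.items()})
E
```

```text
pics
{'clock': 0.0, 'qpos': [1.082, 0.629, 0.038, 1.518, -0.027, 0.996, -0.02], 'qd': [0.001, -0.001, -0.002, 0.002, -0.001, 0.001, -0.001], 'tau': [-0.001, -56.341, 1.226, -19.345, 0.011, 0.01, -0.0], 'eef_pos': [266.468, -592.194, 230.412], 'tool_rot': [-3.14, 0.0, 0.423], 'force': [0.198, 0.495, -0.161], 'torque': [0.023, -0.022, 0.027], 'width': 85.361}
side {'fx': 491.889, 'fy': 491.889, 'cx': 328.587, 'cy': 235.076, 'pose': [[0.774, 0.323, -0.545, 164.895], [-0.633, 0.411, -0.656, -566.687], [0.012, 0.852, 0.523, 583.481], [0.0, 0.0, 0.0, 1.0]]}
top {'fx': 503.633, 'fy': 503.633, 'cx': 322.121, 'cy': 245.278, 'pose': [[0.001, 0.976, -0.218, 432.149], [-1.0, -0.001, -0.005, -56.372], [-0.005, 0.218, 0.976, 1055.351], [0.0, 0.0, 0.0, 1.0]]}
```

View pics/side0.png

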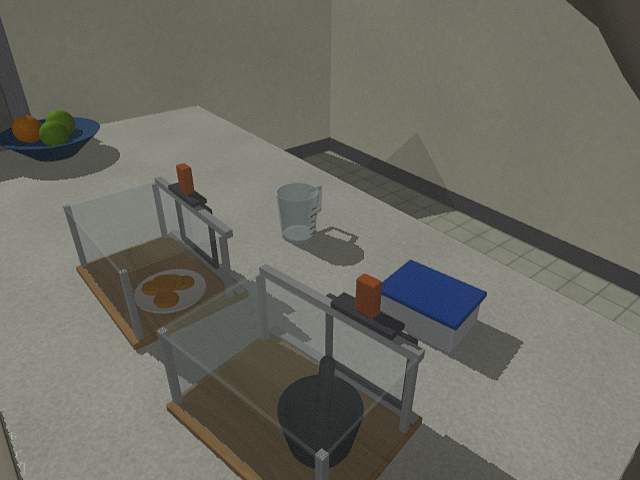

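View pics/top0.png

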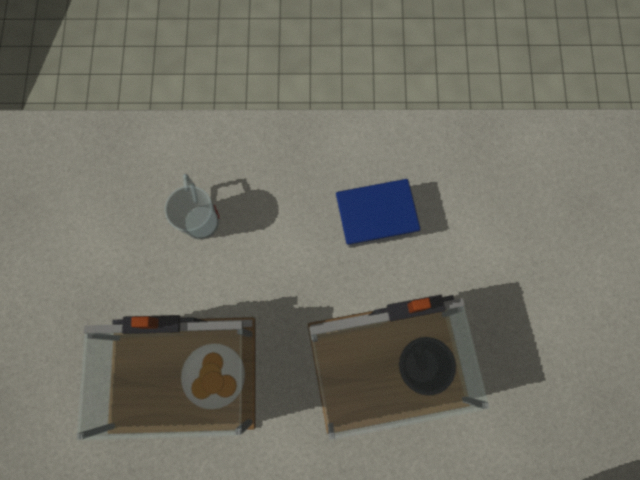

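The side view shows the tostones case far left, with its handle at about (185,180). The mortar case is nearer, with its handle at about (369,297). In the top view the handles are near (141,322) and (419,304). The tub (380,212) and the cup (200,215) stand beyond the cases.

```bash
cat > h.py <<'E'
import numpy as np, cv2
from cell import ctrl, eyes
def ray(c,u,v):
    P=np.array(c["pose"]); d=np.array([(u-c["cx"])/c["fx"],-(v-c["cy"])/c["fy"],-1])
    d=P[:3,:3]@d; return P[:3,3],d/np.linalg.norm(d)
def onz(c,u,v,z):
    o,d=ray(c,u,v); return o+d*(z-o[2])/d[2]
def blobs(im,a=60):
    h=cv2.cvtColor(im,cv2.COLOR_RGB2HSV); m=cv2.inRange(h,(3,180,110),(13,255,255))
    n,l,st,ce=cv2.connectedComponentsWithStats(m)
    return [(ce[i],st[i],l==i) for i in range(1,n) if st[i,4]>a]
E
python3 - <<'E'
from h import *
cs,ct=eyes.calibration("side"),eyes.calibration("top")
S=blobs(cv2.imread("pics/side0.png")[:,:,::-1]);T=blobs(cv2.imread("pics/top0.png")[:,:,::-1])
for n,B in(("side",S),("top",T)):
    for b in B: print(n,b[0].round(1),b[1], cv2.minAreaRect(np.argwhere(b[2])[:,::-1].astype(np.float32)))
for c,B in((cs,S),(ct,T)):
    for b in B: print("at 192" ,onz(c,*b[0],192).round(1), "at 210",onz(c,*b[0],210).round(1))
for a in S:
  for b in T:
    o1,d1=ray(cs,*a[0]);o2,d2=ray(ct,*b[0]); t=np.linalg.lstsq(np.c_[d1,-d2],o2-o1,rcond=None)[0]
    p,q=o1+d1*t[0],o2+d2*t[1]; print("tri",((p+q)/2).round(1),np.linalg.norm(p-q).round(1))
def yaw(c,a,b,z):
    v=onz(c,*a,z)-onz(c,*b,z); print("yaw",np.degrees(np.arctan2(-v[0],v[1])).round(1),np.hypot(*v[:2]).round(0))
yaw(ct,(332,432),(485,404),140);yaw(ct,(312,325),(455,297),150);yaw(ct,(82,435),(241,431),140);yaw(ct,(85,330),(243,325),150)
top=cv2.imread("pics/top0.png")[280:450,70:500]
cv2.imwrite("pics/topc.png",cv2.resize(top,(800,316),interpolation=cv2.INTER_CUBIC))
E
```

```text
side [368.1 279.5] [357 274  23  12  94] ((368.1000061035156, 279.8000183105469), (20.57182502746582, 8.497057914733887), 26.56505012512207)
top [420.  303.9] [412 299  17  11 134] ((420.0, 304.0), (8.219949722290039, 16.439899444580078), 80.53767395019531)
top [139.1 321.5] [132 318  15   8 117] ((139.0, 321.5), (7.0, 14.0), 90.0)
at 192 [ 542.9 -195.5  192. ] at 210 [ 525.5 -212.6  210. ]
at 192 [ 522.4 -219.6  192. ] at 210 [ 520.6 -216.2  210. ]
at 192 [492.5 259.3 192. ] at 210 [491.2 252.7 210. ]
tri [ 520.8 -216.   214. ] 1.7
tri [601.  123.4  75.3] 394.7
yaw 9.9 270.0
yaw 11.0 262.0
yaw 1.4 274.0
yaw 1.8 281.0
```

View pics/topc.png

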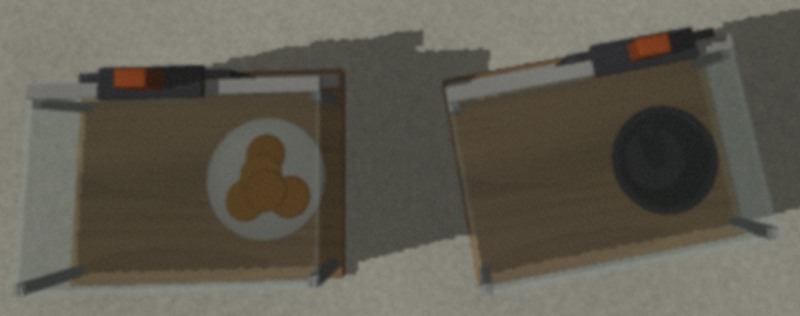

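```bash
cat >> h.py <<'E'
from scipy.spatial.transform import Rotation as Ro
def plan(*targets):
    s=ctrl.read_state(); R=Ro.from_euler("xyz",s["tool_rot"])
    print("at",np.round(s["eef_pos"],1),np.degrees(s["tool_rot"]).round(1),"F",np.round(s["force"],1),"t",s["clock"],"w",s["width"])
    for x,y,z,yw in targets:
        d=R.inv().apply(np.array([x,y,z])-s["eef_pos"])/10
        w=np.degrees((R.inv()*Ro.from_euler("xyz",[np.pi,0,np.radians(yw)])).as_rotvec())
        print(d.round(2).tolist(),w.round(2).tolist())
E
python3 -c "
from h import *
plan((530,-190,270,1.5),(491,255,270,1.5))"
```

```text
at [ 266.5 -592.2  230.5] [-179.9    0.    24.2] F [ 0.5 -0.9  0.2] t 0.1 w 85.31341432388373
[40.53, -25.88, -3.91] [-0.1, 0.02, 22.72]
[55.24, -68.06, -3.84] [-0.1, 0.02, 22.72]
```

Emit:
move_arm --pt "0 0 -3.9 0 0 0" --pt "40.5 -25.9 -3.9 0 0 22.7" --pt "40.5 -25.9 -3.9 0 0 22.7" --pt "40.5 -25.9 -3.9 0 0 22.7" --pt "40.5 -25.9 -3.9 0 0 22.7" --pt "40.5 -25.9 -3.9 0 0 22.7" --pt "40.5 -25.9 -3.9 0 0 22.7" --pt "40.5 -25.9 -3.9 0 0 22.7" --pt "40.5 -25.9 -3.9 0 0 22.7" --pt "40.5 -25.9 -3.9 0 0 22.7" --pt "55.2 -68.1 -3.9 0 0 22.7" --pt "55.2 -68.1 -3.9 0 0 22.7" --pt "55.2 -68.1 -3.9 0 0 22.7" --pt "55.2 -68.1 -3.9 0 0 22.7" --pt "55.2 -68.1 -3.9 0 0 22.7" --pt "55.2 -68.1 -3.9 0 0 22.7" --pt "55.2 -68.1 -3.9 0 0 22.7" --pt "55.2 -68.1 -3.9 0 0 22.7" --pt "55.2 -68.1 -3.9 0 0 22.7" --pt "55.2 -68.1 -3.9 0 0 22.7" --grip 1

```text
clock: 2.1
eef_pos: [488.9, 260.9, 269.9]
tool_rot: [-3.139, 0.001, 0.033]
force: [-0.3, 0.4, -0.8]
width: 85.4
```

```bash
python3 - <<'E'
from h import *
s=ctrl.read_state(); im=eyes.get_image("wrist"); cv2.imwrite("pics/w1.png",im[:,:,::-1])
c=eyes.calibration("wrist"); T=np.array(c["tool_from_camera"]); print(c["fx"],c["cx"],c["cy"],T.round(2).tolist())
R=Ro.from_euler("xyz",s["tool_rot"]).as_matrix()
def won(u,v,z):
    x,y=u-c["cx"],v-c["cy"]; r=np.hypot(x,y); a=r/c["fx"]
    d=np.array([np.sin(a)*x/r,-np.sin(a)*y/r,-np.cos(a)]); d=R@T[:3,:3]@d; o=s["eef_pos"]+R@T[:3,3]
    return o+d*(z-o[2])/d[2]
for b in blobs(im): print(b[0],b[1],won(*b[0],216).round(1),won(*b[0],192).round(1),cv2.minAreaRect(np.argwhere(b[2])[:,::-1].astype(np.float32)))
plan((491,252,173,1.5))
E
```

```text
371.64829954431775 325.2832736823954 242.3285056984131 [[-0.0, 0.96, 0.29, 73.68], [1.0, 0.0, -0.0, -0.12], [-0.0, 0.29, -0.96, -142.43], [0.0, 0.0, 0.0, 1.0]]
[344.19378798 257.42336259] [ 319  226   53   49 1481] [494.6 250.8 216. ] [486.3 249.2 192. ] ((345.0331115722656, 250.9708251953125), (52.46013641357422, 47.22036361694336), 3.5763344764709473)
at [488.7 263.2 269.8] [-179.7    0.     2.1] F [-0.1  2.3 -0.9] t 2.15 w 85.57160131939217
[0.2, 1.17, 9.68] [-0.26, 0.05, 0.55]
```

View pics/w1.png

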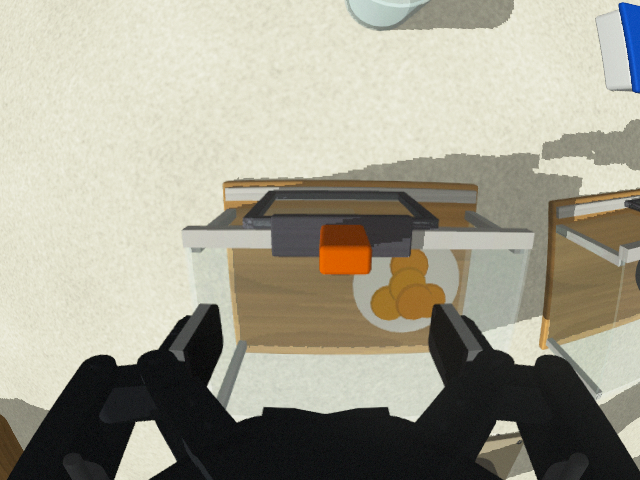

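The wrist view shows the orange handle at (345,250), centred between the open fingers, with tostones inside the case. The door is partly open. I'll work from the commanded pose, as the arm was still settling.

Emit:
move_arm --pt "0.1 0.3 0 0 0 0" --pt "0.1 0.3 0 0 0 0" --pt "0.1 0.3 3 0 0 0" --pt "0.1 0.3 6 0 0 0" --pt "0.1 0.3 8 0 0 0" --pt "0.1 0.3 9.6 0 0 0" --pt "0.1 0.3 9.6 0 0 0"

```text
clock: 2.85
eef_pos: [490.9, 248.6, 172.4]
tool_rot: [3.138, 0.004, 0.023]
force: [0.8, -1.1, 0.9]
width: 85.4
```

Emit:
move_arm --pt "0 0 0 0 0 0" --pt "0 0 0 0 0 0" --pt "0 0 0 0 0 0" --pt "0 0 0 0 0 0" --pt "0 0 0 0 0 0" --grip 0.05

```text
clock: 3.35
eef_pos: [492.0, 251.9, 174.8]
tool_rot: [-3.141, -0.001, 0.027]
force: [0.8, 0.2, 0.1]
width: 44.8
```

```bash
python3 - <<'E'
from h import *
plan((491,252,173,1.5))
im=eyes.get_image("wrist"); cv2.imwrite("pics/w2.png",im[:,:,::-1])
for b in blobs(im): print(b[0],b[1])
E
```

```text
at [492.  251.9 174.8] [-180.    -0.     1.5] F [0.8 0.2 0.1] t 3.35 w 44.809727891578106
[-0.1, -0.01, 0.18] [-0.02, -0.04, 0.03]
[330.84629133 335.717988  ] [ 287  285   90   98 7833]
```

View pics/w2.png

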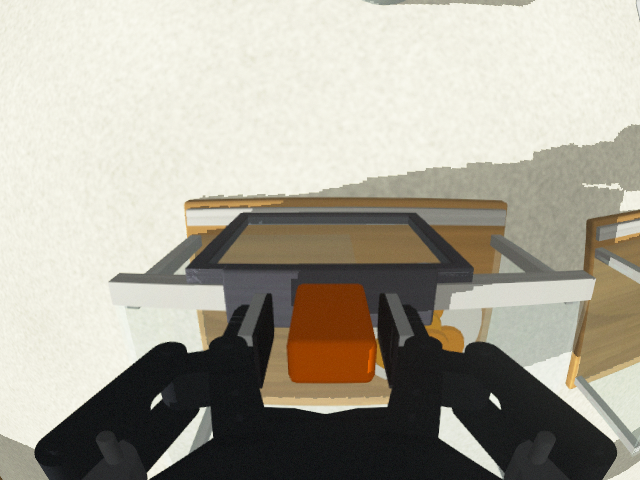

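The handle sits cleanly between the pads. Pushing shut (−y is tool +y), gently at first.

Emit:
move_arm --pt "0 1 0 0 0 0" --pt "0 2 0 0 0 0" --pt "0 3 0 0 0 0" --pt "0 4 0 0 0 0" --pt "0 5 0 0 0 0" --pt "0 6 0 0 0 0" --pt "0 7 0 0 0 0" --pt "0 7 0 0 0 0"

```text
clock: 4.2
eef_pos: [493.8, 179.1, 174.2]
tool_rot: [3.14, 0.0, 0.024]
force: [0.2, 0.1, 0.6]
width: 44.9
```

Emit:
move_arm --pt "0 0.8 0 0 0 0" --pt "0 1.6 0 0 0 0" --pt "0 1.6 0 0 0 0"

```text
clock: 4.5
eef_pos: [494.2, 164.1, 174.3]
tool_rot: [3.14, 0.0, 0.025]
force: [0.1, 0.8, 0.3]
width: 44.5
```

```bash
python3 - <<'E'
from h import *
plan()
im=eyes.get_image("wrist"); cv2.imwrite("pics/w3.png",im[:,:,::-1])
for b in blobs(im): print(b[0],b[1])
E
```

```text
at [494.2 164.1 174.3] [179.9   0.    1.4] F [0.1 0.8 0.3] t 4.5 w 44.53118759820951
[306.14338469 335.62676684] [ 260  284   90   99 7853]
```

View pics/w3.png

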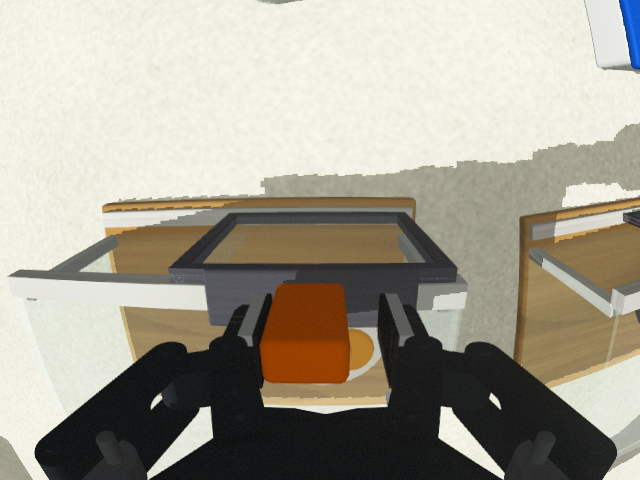

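The left finger is pushing the handle, and the door's right edge (457) is almost at the rail end (467). Continuing in small steps.

Emit:
move_arm --pt "0 0.4 0 0 0 0" --pt "0 0.8 0 0 0 0" --pt "0 0.8 0 0 0 0" --pt "0 0.8 0 0 0 0"

```text
clock: 4.95
eef_pos: [494.2, 157.4, 174.3]
tool_rot: [3.141, 0.0, 0.026]
force: [-0.6, -1.0, -0.2]
width: 44.9
```

Emit:
move_arm --pt "0 0.4 0 0 0 0" --pt "0 0.8 0 0 0 0" --pt "0 0.8 0 0 0 0" --pt "0 0.8 0 0 0 0"

```text
clock: 5.35
eef_pos: [494.4, 156.9, 174.2]
tool_rot: [-3.133, -0.002, 0.032]
force: [-0.3, 15.5, -6.1]
width: 44.9
```

The stop was reached: force rose to 15.5 N with the tool blocked. That is about 87 mm of travel, within the stated starting range. Backing off, lifting, and opening.

Emit:
move_arm --pt "0 -0.8 0 0 0 0" --pt "0 -1.5 0 0 0 0" --pt "0 -1.5 0 0 0 0" --pt "0 -1.5 0 0 0 0" --pt "0 -1.5 -4 0 0 0" --pt "0 -1.5 -8 0 0 0" --pt "0 -1.5 -10 0 0 0" --pt "0 -1.5 -10 0 0 0"

```text
clock: 6.15
eef_pos: [496.2, 164.5, 277.5]
tool_rot: [-3.14, -0.006, 0.025]
force: [0.2, 0.0, -0.5]
width: 44.8
```

```bash
python3 - <<'E'
from h import *
plan((522,-216,270,10.3))
im=eyes.get_image("wrist"); cv2.imwrite("pics/w4.png",im[:,:,::-1])
for b in blobs(im): print(b[0],b[1])
E
```

```text
at [496.2 164.5 277.5] [-179.9   -0.4    1.4] F [ 0.2  0.  -0.5] t 6.15 w 44.83543284432097
[1.62, 38.1, 0.7] [-0.06, -0.38, -8.86]
[327.41298701 243.65714286] [ 301  230   50   47 1155]
```

View pics/w4.png

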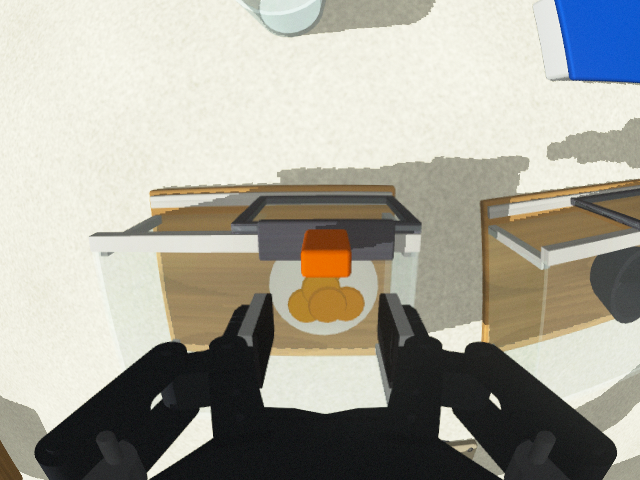

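The door frame's right edge (420) meets the rail end, so the tostones door is shut. On to the mortar handle, gripper fully open.

Emit:
move_arm --pt "1.6 38.1 0 0 0 -8.9" --pt "1.6 38.1 0 0 0 -8.9" --pt "1.6 38.1 0 0 0 -8.9" --pt "1.6 38.1 0 0 0 -8.9" --pt "1.6 38.1 0 0 0 -8.9" --pt "1.6 38.1 0 0 0 -8.9" --pt "1.6 38.1 0 0 0 -8.9" --pt "1.6 38.1 0 0 0 -8.9" --pt "1.6 38.1 0 0 0 -8.9" --pt "1.6 38.1 0 0 0 -8.9" --pt "1.6 38.1 0 0 0 -8.9" --pt "1.6 38.1 0 0 0 -8.9" --grip 1

```text
clock: 7.4
eef_pos: [520.2, -213.7, 273.9]
tool_rot: [-3.14, 0.001, 0.185]
force: [-0.5, -0.3, -1.0]
width: 85.1
```

```bash
python3 - <<'E'
from h import *
plan((520.5,-216,173,10.3))
im=eyes.get_image("wrist"); cv2.imwrite("pics/w5.png",im[:,:,::-1])
for b in blobs(im): print(b[0],b[1])
E
```

```text
at [ 520.2 -213.7  273.9] [-179.9    0.    10.6] F [-0.5 -0.3 -1. ] t 7.4 w 85.07285821198525
[-0.01, 0.24, 10.09] [-0.07, 0.04, 0.27]
[335.01062323 245.29390935] [ 307  228   52   48 1412]
```

View pics/w5.png

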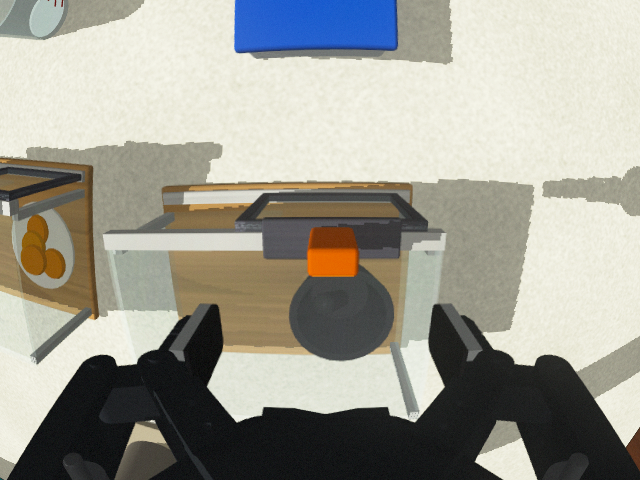

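The mortar case is square to the gripper, with its handle at (335,245) and the mortar beneath. Descending to straddle it.

Emit:
move_arm --pt "0 0.3 0 0 0 0" --pt "0 0.3 3 0 0 0" --pt "0 0.3 6 0 0 0" --pt "0 0.3 8 0 0 0" --pt "0 0.3 10 0 0 0" --pt "0 0.3 10 0 0 0" --pt "0 0.3 10 0 0 0"

```text
clock: 8.15
eef_pos: [521.0, -218.5, 174.6]
tool_rot: [3.142, -0.0, 0.182]
force: [-0.1, -0.8, -0.4]
width: 85.3
```

Emit:
move_arm --pt "0 0 0 0 0 0" --pt "0 0 0 0 0 0" --pt "0 0 0 0 0 0" --pt "0 0 0 0 0 0" --pt "0 0 0 0 0 0" --grip 0.05

```text
clock: 8.65
eef_pos: [520.9, -218.6, 174.6]
tool_rot: [3.141, -0.0, 0.182]
force: [-0.4, -0.2, -1.0]
width: 44.5
```

Emit:
move_arm --pt "0 -1 0 0 0 0" --pt "0 -2 0 0 0 0" --pt "0 -3 0 0 0 0" --pt "0 -4 0 0 0 0" --pt "0 -5 0 0 0 0" --pt "0 -6 0 0 0 0" --pt "0 -7 0 0 0 0" --pt "0 -8 0 0 0 0" --pt "0 -9 0 0 0 0" --pt "0 -9 0 0 0 0"

```text
clock: 9.65
eef_pos: [504.5, -127.5, 174.2]
tool_rot: [-3.14, -0.0, 0.185]
force: [-0.1, 0.7, -0.3]
width: 45.0
```

```bash
python3 - <<'E'
from h import *
plan()
im=eyes.get_image("wrist"); cv2.imwrite("pics/w6.png",im[:,:,::-1])
for b in blobs(im): print(b[0],b[1])
E
```

```text
at [ 504.5 -127.5  174.2] [-179.9   -0.    10.6] F [-0.1  0.7 -0.3] t 9.65 w 44.95635235115489
[342.98825932 336.90339459] [ 300  286   90   99 7836]
```

View pics/w6.png

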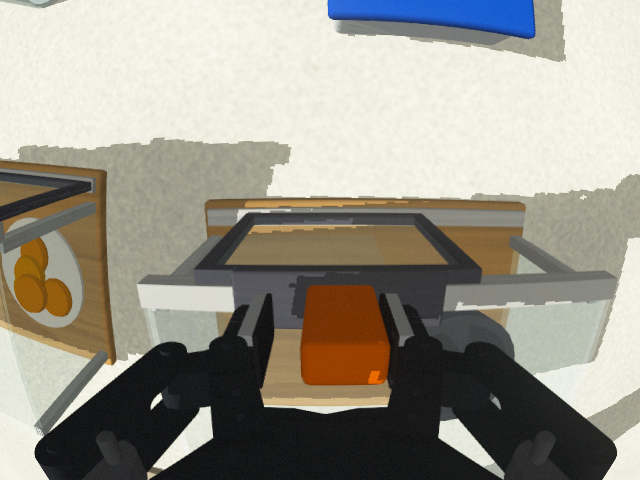

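The right finger is carrying the handle. The door's left edge (195) has about 30 mm left to the rail end (138).

Emit:
move_arm --pt "0 -1 0 0 0 0" --pt "0 -2 0 0 0 0" --pt "0 -2.4 0 0 0 0" --pt "0 -2.4 0 0 0 0" --pt "0 -2.4 0 0 0 0"

```text
clock: 10.2
eef_pos: [499.9, -106.0, 174.2]
tool_rot: [-3.141, 0.0, 0.182]
force: [-0.4, -0.5, 1.1]
width: 44.9
```

Emit:
move_arm --pt "0 -0.4 0 0 0 0" --pt "0 -0.8 0 0 0 0" --pt "0 -0.8 0 0 0 0" --pt "0 -0.8 0 0 0 0"

```text
clock: 10.6
eef_pos: [498.6, -98.2, 174.3]
tool_rot: [-3.141, 0.0, 0.182]
force: [0.7, 0.2, 0.3]
width: 45.0
```

Emit:
move_arm --pt "0 -0.4 0 0 0 0" --pt "0 -0.8 0 0 0 0" --pt "0 -0.8 0 0 0 0" --pt "0 -0.8 0 0 0 0"

```text
clock: 11.0
eef_pos: [498.7, -97.7, 174.2]
tool_rot: [3.133, -0.002, 0.177]
force: [3.6, -17.0, -8.4]
width: 44.9
```

The stop was met at 17 N. Travel was about 114 mm, so the door started near 0.016, which is in range. Backing off and lifting clear, away from the camera views.

Emit:
move_arm --pt "0 0.8 0 0 0 0" --pt "0 1.5 0 0 0 0" --pt "0 1.5 0 0 0 0" --pt "0 1.5 0 0 0 0" --pt "0 1.5 -4 0 0 0" --pt "0 1.5 -8 0 0 0" --pt "0 1.5 -10 0 0 0" --pt "0 1.5 -10 0 0 0"

```text
clock: 11.8
eef_pos: [501.9, -104.9, 277.4]
tool_rot: [3.14, -0.006, 0.183]
force: [0.2, 0.7, -0.5]
width: 44.8
```

Emit:
move_arm --pt "-3 5 -3 0 0 0" --pt "-3 10 -3 0 0 0" --pt "-3 15 -3 0 0 0" --pt "-3 20 -3 0 0 0" --pt "-3 25 -3 0 0 0" --pt "-3 30 -3 0 0 0" --pt "-3 30 -3 0 0 0" --pt "-3 30 -3 0 0 0"

```text
clock: 12.6
eef_pos: [523.6, -407.7, 302.0]
tool_rot: [-3.14, 0.003, 0.179]
force: [0.1, -0.4, -0.8]
width: 44.9
```

```bash
python3 - <<'E'
from h import *
plan()
im=eyes.get_image("top"); cv2.imwrite("pics/t9.png",im[:,:,::-1])
c=eyes.calibration("top")
for b in blobs(im,40): print(b[0],b[1],onz(c,*b[0],216).round(1))
for f in("pics/top0.png","pics/t9.png"):
    h=cv2.cvtColor(cv2.imread(f),cv2.COLOR_BGR2HSV); m=cv2.inRange(h,(110,150,60),(125,255,255))
    print("lid",cv2.moments(m,True)["m10"]/m.sum()*255,cv2.moments(m,True)["m01"]/m.sum()*255)
a=cv2.imread("pics/top0.png")[160:250,150:290].astype(int);b=im[160:250,150:290,::-1].astype(int); print("cup diff",abs(a-b).mean().round(2))
E
```

```text
at [ 523.6 -407.7  302. ] [-1.799e+02  1.000e-01  1.020e+01] F [ 0.1 -0.4 -0.8] t 12.6 w 44.89157284564222
[352.52671756 316.70992366] [345 312  17  11 131] [ 498.8 -102.7  216. ]
[190.71544715 319.77235772] [183 316  16   9 123] [493.7 165.1 216. ]
lid 377.29540078843627 211.265703022339
lid 377.3214097843241 211.26801683324564
cup diff 1.58
```

View pics/t9.png

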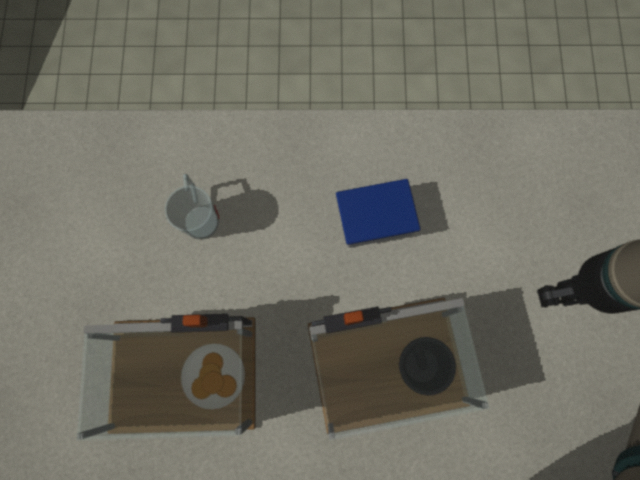

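The top view shows the tostones handle at (191,320), at the right end of its rail, and the mortar handle at (353,317), at the left end of its rail. The tub and cup are unmoved, and the arm is clear on the right.

```bash
python3 -c "
from cell import ctrl
print(ctrl.finish_job())"
```

```text
the job is handed in; nothing more can be done
None
```

I slid the tostones door shut first, then slid the mortar door open, and handed the job in at about 12.6 s with the arm clear of everything. I pushed each handle with partly open fingers until it hit its stop:

| Door | Travel | Force at the stop |
|---|---|---|
| Tostones (shut) | about 87 mm | 15.5 N |
| Mortar (open) | about 114 mm | 17 N |

Both travels fit the stated starting ranges. In the last top view each handle is at the correct end of its rail, with no visible rebound. The tub's lid is within 0.03 px of where it was, and the area around the measuring cup looks unchanged. No check failed or disagreed.

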